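# Peel a picking tray off the sticky stack and hold it out over the counter mat

### The job

A customer wants a tray to collect beads in. Peel just the top tray off the sticky nested stack by pinching its rim at one cut-off corner and raising that corner first, while the opposite corner stays down in the nest, and leave the rest of the stack standing where it is. Then carry the tray over the counter mat and hold it out level, centred over the mat with its base about 10 cm above it, and finish while still holding it there; do not disturb the bowl, the glass or the tape dispenser.

Things in the scene. Friction and masses are not known exactly. Their poses are not given: they have to be found in the camera images.
- tray: Top tray of the stack: off-white plastic, empty, open upward, 190 mm (x) by 160 mm (y) by 36 mm high, corners cut off at 45 degrees, 0.16 kg. Hollow double-walled rim, 9 mm thick, from 12 to 36 mm above the base; 172 x 142 mm clear inside, floor 33 mm below the rim top. A tapered foot 12 mm deep nests in the tray below. Origin: centre of its underside, z up.
- stack: The rest of the stack: five more such trays stuck fast together on a flat wooden base board (230 x 200 x 12 mm), 1 kg in all, loose on the counter. Trays 190 mm (x) by 160 mm (y), topmost rim 132 mm above the counter; the top tray nests in it (its origin 120 mm above this one, axes parallel, rim top at 156 mm). Each tray shows 24 mm of rim. Origin: centre of its underside, z up.
- mat: The customer's counter mat, dark blue fabric, 240 mm (x) by 270 mm (y) by 6 mm, flat on the counter, fixed. Origin: centre of its underside.
- mat_top (a point): The centre of the mat's top face.
- tray_corner0 (a point): Middle of the rim's top face at the cut corner on the tray's +x +y side (36 mm above the base, 97 mm from its centre along the closing direction (1, 1) of the tray's frame). Across from it: corner2. The rim here is a flat upright wall 9 mm thick, 24 mm deep and 45 mm long: pinch it from above, one finger inside the tray, one outside; the next tray's rim begins 24 mm below this point.
- tray_corner1 (a point): Middle of the rim's top face at the cut corner on the tray's -x +y side (36 mm above the base, 97 mm from its centre along the closing direction (-1, 1) of the tray's frame). Across from it: corner3. Each corner is held by a snap bead: 2 mm of free play upward, then about 4 N to snap out, free at 6 mm. A corner lifted alone lets go; pulling at all four together lifts the stack.
- tray_corner2 (a point): Middle of the rim's top face at the cut corner on the tray's -x -y side (36 mm above the base, 97 mm from its centre along the closing direction (-1, -1) of the tray's frame). Across from it: corner0. Peeling turns the tray about the rim's bottom outer edge at the opposite corner (101 mm from the centre along the 45 degree direction, 12 mm above the base).
- tray_corner3 (a point): Middle of the rim's top face at the cut corner on the tray's +x -y side (36 mm above the base, 97 mm from its centre along the closing direction (1, -1) of the tray's frame). Across from it: corner1. By 0.1 rad of peel three corners are free; by about 0.3 rad the last one is unhooked too and the tray lifts away.
- bowl: A white ceramic bowl, 124 mm across and 48 mm high, beyond the work; leave it. Origin: centre of its underside.
- tumbler: A drinking glass, 72 mm across and 100 mm high, beyond the work; leave it. Origin: centre of its underside.
- tape_dispenser: A beige desk tape dispenser, 62 x 150 x 80 mm, beyond the work; leave it. Origin: centre of its underside.
Things that resemble listed ones, but are neither listed nor needed, are in the scene too. Several things have the shape of the tray; the one meant has the colours described above.

How it is judged:
On the way:
1. one corner of the tray is peeled up by 16 mm or more, clearly higher than the two beside it, while the opposite one is within 10 mm of its seat in the nest (((z of tray_corner2 in the frame of stack between 0.148 and 0.166 m and ((z of tray_corner0 in the frame of stack above 0.172 m and z of each of tray_corner1, tray_corner3 in the frame of stack below 0.169 m) or (z of tray_corner0 in the frame of stack above 0.18 m and z of each of tray_corner1, tray_corner3 in the frame of stack below 0.175 m) or (z of tray_corner0 in the frame of stack above 0.19 m and z of each of tray_corner1, tray_corner3 in the frame of stack below 0.183 m) or (z of tray_corner0 in the frame of stack above 0.204 m and z of each of tray_corner1, tray_corner3 in the frame of stack below 0.194 m))) or (z of tray_corner3 in the frame of stack between 0.148 and 0.166 m and ((z of tray_corner1 in the frame of stack above 0.172 m and z of each of tray_corner2, tray_corner0 in the frame of stack below 0.169 m) or (z of tray_corner1 in the frame of stack above 0.18 m and z of each of tray_corner2, tray_corner0 in the frame of stack below 0.175 m) or (z of tray_corner1 in the frame of stack above 0.19 m and z of each of tray_corner2, tray_corner0 in the frame of stack below 0.183 m) or (z of tray_corner1 in the frame of stack above 0.204 m and z of each of tray_corner2, tray_corner0 in the frame of stack below 0.194 m))) or (z of tray_corner0 in the frame of stack between 0.148 and 0.166 m and ((z of tray_corner2 in the frame of stack above 0.172 m and z of each of tray_corner3, tray_corner1 in the frame of stack below 0.169 m) or (z of tray_corner2 in the frame of stack above 0.18 m and z of each of tray_corner3, tray_corner1 in the frame of stack below 0.175 m) or (z of tray_corner2 in the frame of stack above 0.19 m and z of each of tray_corner3, tray_corner1 in the frame of stack below 0.183 m) or (z of tray_corner2 in the frame of stack above 0.204 m and z of each of tray_corner3, tray_corner1 in the frame of stack below 0.194 m))) or (z of tray_corner1 in the frame of stack between 0.148 and 0.166 m and ((z of tray_corner3 in the frame of stack above 0.172 m and z of each of tray_corner0, tray_corner2 in the frame of stack below 0.169 m) or (z of tray_corner3 in the frame of stack above 0.18 m and z of each of tray_corner0, tray_corner2 in the frame of stack below 0.175 m) or (z of tray_corner3 in the frame of stack above 0.19 m and z of each of tray_corner0, tray_corner2 in the frame of stack below 0.183 m) or (z of tray_corner3 in the frame of stack above 0.204 m and z of each of tray_corner0, tray_corner2 in the frame of stack below 0.194 m))))), for 0.1 s.
At the end, for the whole second after the job is handed in: The fingers alone hold the top tray still over the mat: centre within 60 mm of the mat's centre, base 60 to 160 mm above the mat, level within 12 degrees, touching nothing else; the rest of the stack is upright and within 30 mm of where it stood (z of tray in the frame of mat_top between 0.06 and 0.16 m and horizontal distance between tray and mat below 0.06 m and angle between tray's own z axis and vertical below 0.21 rad and linear speed of tray below 0.03 m/s and contact force between the fingers and tray above 1 N and contact force between tray and stack below 0.05 N and contact force between tray and mat below 0.05 N and contact force between tray and bowl below 0.05 N and contact force between tray and tumbler below 0.05 N and contact force between tray and tape_dispenser below 0.05 N and distance of stack from where it was at the start of the episode below 0.03 m and angle between stack's own z axis and vertical below 0.06 rad); the arm keeps its last pose, push and grip.
It fails at once if the rest of the stack is lifted, tipped (over 3.4 degrees) or pushed away (over 30 mm) (distance of stack from where it was at the start of the episode above 0.03 m or angle between stack's own z axis and vertical above 0.06 rad).
It fails at once if the bowl, the glass or the tape dispenser is pushed (over 30 mm) or tipped (distance of any of bowl, tumbler, tape_dispenser from where it was at the start of the episode above 0.03 m or angle between any of bowl, tumbler, tape_dispenser's own z axis and vertical above 0.3 rad).
It also fails if it takes over 51 s, if anything falls off the work surface, if the arm or the gripper's body presses on something with over 40 N, if the wrist force passes 120 N, or if a joint passes its speed limit or range.

### The arm

A 7-joint arm with a two-finger parallel gripper is mounted at the origin on the work surface. World frame = base frame: x ahead of the robot, y to its left, z up, the work surface at z = 0. Lengths are in m, angles in rad, forces in N, time in s.
With the tool pointing down it reaches from about 0.425 to 0.875 m from the base axis. Payload 4.7 kg.
Tool frame: the origin (TCP) lies midway between the tips of the shut fingers; the grasp point (between the pads) lies 19 mm behind it; z points along the fingers, x is the direction in which the jaws open and shut, and the axes are right-handed (so a half turn about z gives the same grasp; the last joint's range is limited). The gripper opens to 87 mm and grips with 3 to 60 N. Pads are 19 mm wide; open, the fingers measure 117 mm over their backs; the gripper's body (75 mm by 190 mm) begins 51 mm behind the grasp point.
Start: joints at [1.179, 0.321, -0.07, 1.45, 0.023, 1.371, -0.057], TCP at [0.257, -0.597, 0.223] pointing down, gripper open.
Joint ranges: [-2.86, 2.86], [-0.3, 2.09], [-1.38, 1.24], [0.06, 2.45], [-1.56, 4.7], [0.09, 2.05], [-2.69, 2.69]. Speed limits (rad/s): [2.57, 2.57, 3.14, 3.14, 3.14, 3.14, 3.14].

### API

Orientations are given as a unit quaternion [w, x, y, z].
In Python, from cell import arm gives the robot as it stands.
- The arm moves only by the shell command python3 -m crank 'ROWS'. ROWS is JSON, a list of rows, each an object of numbers: "wx", "wy", "wz": the turn, a rotation vector about the tool's x, y, z in rad; "tx", "ty", "tz": the shift along the tool's x, y, z in mm; "gripper": the opening, from 0 (shut) to 1 (fully open). A call has 1 to 8 rows; each row is the pose to reach, as a shift and turn from the pose measured when the call began, along the tool's axes at that moment; what a row does not reach only later rows make up. A row lasts 1/8 s, in which the tool goes at most 62.5 mm and 10.7 degrees, less where a joint would pass 70% of its speed; a pose out of reach is approached as far as the arm can. A call with a gripper value outside its range is refused whole. The fingers move at their own pace and stop on an object; the grip force is fixed at half the most. Time passes only in rows, so rows that repeat a pose let the fingers close. It gives the time, the measured TCP pose, the force and the opening at its end, in the units of the state.
- arm.sense(): the state, without advancing time (a new reading comes with each control period).
- arm.get_image(name): name is "side" or "top"; returns the picture (420x560x3 uint8, red, green, blue); there is no depth.
- arm.camera_info(name): a dict with "K" (3x3 intrinsics, pixels), "eye" and "rotation" of the camera in the world. Camera axes: x right, y down, z forward; pixel columns grow to the right and rows downward; lengths in m; the calibration is good to about 2 mm. A picture is of the moment at which its call begins. camera_info takes no time and is no camera call.
- arm.finish_job(): hands the job in, once; it reports no verdict.
Trained networks look in the newest picture that a camera, given by its name, has taken for a name from the list of things; names that differ only in an ending like _2 or _b are one class to them, and where a whole thing is asked for, a point or a joint stands for the part that bears it (a point fixed in the world has none). Each returns a list of dicts, best first, with "confidence" (0 to 1); they miss things now and then, are a little off and sometimes report something else, mostly with a low value. They report only what shows in the picture. A call takes as long as a camera call. They do not tell look-alikes from the thing itself.
- arm.boxes_of(thing, camera): "location" ([column, row] in pixels, amid what is visible of it).
- arm.trace(thing, camera): "mask" (420x560 bool, what is visible of it) and "location" ([column, row] in pixels, amid what is visible of it).
The state is a dict: "time_s": time; "joint_pos": joint angles; "joint_velocities": joint speeds; "joint_torque": joint torques, N m; "ee_pos": TCP position; "ee_rot": TCP orientation; "force": force on the tool from outside, world axes, zero at the start; "torque": the same for the moment, N m; "finger_gap": finger opening in m.
Only numpy, scipy, OpenCV 4.12 (cv2) and the standard library are available. Lean on these libraries where they do the work, as an engineer would, in place of code of your own. Each camera call takes 0.05 s, during which the arm holds its last target. There are 200 camera calls.

## Working session

There is one attempt and no reset: what is moved stays moved. The work goes in short steps, Python scripts to look and compute and a shell command to move; the robot and the scene stay as the last step left them, time stands still between calls to the robot, and variables do not carry over. Pictures are saved under pics/ and viewed, about 8 in all and at most 12, crops included, and the job is handed in when it is done.

```bash
mkdir -p pics; cat > h.py <<'E'
import numpy as np,cv2
from cell import arm
from scipy.spatial.transform import Rotation as R
def cam(n):
    c=arm.camera_info(n); return np.array(c["K"]),np.array(c["eye"]),np.array(c["rotation"])
def ray(n,uv,z):
    K,e,r=cam(n); d=r@np.linalg.solve(K,[uv[0],uv[1],1]); return e+d*(z-e[2])/d[2]
def proj(n,p):
    K,e,r=cam(n); q=K@(r.T@(np.asarray(p,float).reshape(-1,3)-e).T); return (q[:2]/q[2]).T
def rot(q): return R.from_quat([q[1],q[2],q[3],q[0]])
def save(n,f): 
    im=arm.get_image(n); cv2.imwrite('pics/'+f,im[:,:,::-1]); return im
E
python3 - <<'E'
from h import *
for n in("top","side"):
    save(n,n+'0.png'); print(n,[a.round(3).tolist() for a in cam(n)])
    for t in("tray","stack","mat","bowl","tumbler","tape_dispenser"):
        print(t,[(np.round(b["location"]).tolist(),round(b["confidence"],2)) for b in arm.boxes_of(t,n)])
s=arm.sense();print(s['ee_pos'],s['ee_rot'],s['finger_gap'],s['time_s'])
a=cv2.imread('pics/top0.png');b=cv2.imread('pics/side0.png')
E
```

```text
top [[[450.673, 0.0, 280.657], [0.0, 450.673, 215.832], [0.0, 0.0, 1.0]], [0.224, 0.05, 1.436], [-0.069, 0.714, -0.694, 0.066]]
tray [([389.0, 317.0], 0.79), ([171.0, 259.0], 0.77), ([246.0, 206.0], 0.69)]
stack [([264.0, 242.0], 0.95), ([353.0, 208.0], 0.52)]
mat [([354.0, 211.0], 0.86)]
bowl [([230.0, 132.0], 0.79)]
tumbler [([373.0, 132.0], 0.71)]
tape_dispenser [([298.0, 139.0], 0.93)]
side [[[426.335, 0.0, 286.271], [0.0, 426.335, 209.709], [0.0, 0.0, 1.0]], [-0.078, 0.662, 1.107], [0.122, -0.352, 0.871, -0.321]]
tray [([259.0, 222.0], 0.63), ([423.0, 218.0], 0.55)]
stack [([258.0, 260.0], 0.69)]
mat [([320.0, 190.0], 0.67), ([240.0, 175.0], 0.64), ([259.0, 221.0], 0.48)]
bowl []
tumbler [([283.0, 136.0], 0.57)]
tape_dispenser [([240.0, 180.0], 0.55)]
[ 0.25655223 -0.59725021  0.22259981] [ 4.78127456e-05  8.35083563e-01 -5.50123113e-01  3.21133768e-05] 0.08716437212337654 0.7
```

View pics/top0.png

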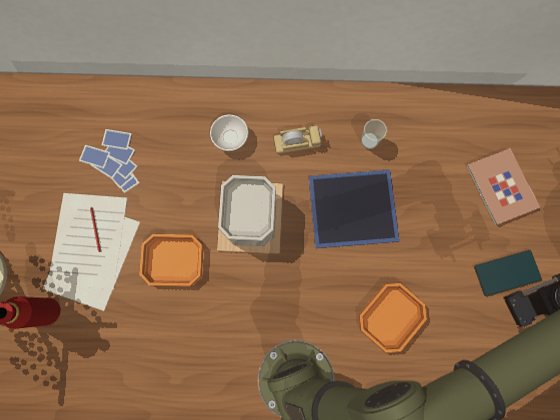

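View pics/side0.png

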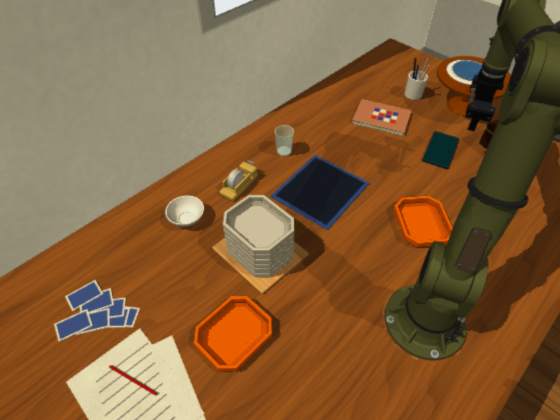

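Top view: the off-white tray sits on the stack at (246,208). The orange trays at (171,260) and (393,317) are look-alikes of the wrong colour. The mat is at (354,208). The bowl (230,132), dispenser (298,139) and glass (373,133) stand beyond. I'll now fit the tray and mat poses and confirm them in a crop.

```bash
cat >> h.py <<'E'
from scipy.optimize import minimize
def octo(x,y,yaw,z0,z1,a=.095,b=.08,c=.0315):
    P=[(a-c,b),(-(a-c),b),(-a,b-c),(-a,-(b-c)),(-(a-c),-b),(a-c,-b),(a,-(b-c)),(a,b-c)]
    p=np.array(P)@np.array([[np.cos(yaw),np.sin(yaw)],[-np.sin(yaw),np.cos(yaw)]])+[x,y]
    return np.vstack([np.c_[p,np.full(8,z)] for z in (z0,z1)])
def hullmask(n,pts):
    m=np.zeros((420*4,560*4),np.uint8); h=cv2.convexHull(((proj(n,pts)+.5)*4).astype(np.float32)).round().astype(np.int32)
    cv2.fillPoly(m,[h],1); return cv2.resize(m.astype(np.float32),(560,420),interpolation=cv2.INTER_AREA)
def fit(masks,shape,x0):
    def cost(p):
        return sum(np.abs(hullmask(n,shape(*p))-m).sum()/m.sum() for n,m in masks.items())
    best=min((minimize(cost,[x0[0],x0[1],x0[2]+d],method='Nelder-Mead',options=dict(initial_simplex=np.array([x0[0],x0[1],x0[2]+d])+np.array([[0,0,0],[.01,0,0],[0,.01,0],[0,0,.1]]),maxiter=150)) for d in(0,.15,-.15)),key=lambda r:r.fun)
    return best.x,best.fun
def mask(t,n,near):
    L=arm.trace(t,n); L=sorted(L,key=lambda b:np.hypot(*(np.array(b['location'])-near)))
    return L[0]['mask'] if L else None
E
python3 - <<'E'
from h import *
arm.get_image("top");arm.get_image("side")
mt=mask("tray","top",(246,208)); ms=mask("tray","side",(259,222))
p0=ray("top",(247,208),.156); print(p0)
sh=lambda x,y,w:octo(x,y,w,.132,.156)
for M in({"top":mt},{"side":ms},{"top":mt,"side":ms}):
    f=fit({k:v.astype(float) for k,v in M.items()},sh,(p0[0],p0[1],0)); print("tray",f[0].round(4),round(f[1],3))
mm=mask("mat","top",(354,208)); q=ray("top",(354,208),.006)
fm=fit({"top":mm.astype(float)},lambda x,y,w:octo(x,y,w,.0,.006,.12,.135,.0005),(q[0],q[1],0)); print("mat",fm[0].round(4),fm[1])
x=f[0]
ims=[]
for n,c in(("top",(247,208)),("side",(259,230))):
    im=cv2.imread('pics/%s0.png'%n); im=im[c[1]-60:c[1]+60,c[0]-65:c[0]+65]; im=cv2.resize(im,None,fx=3,fy=3)
    P=(proj(n,sh(*x))+.5-[c[0]-65,c[1]-60])*3
    for i in(0,8): cv2.polylines(im,[P[i:i+8].round().astype(int).reshape(-1,1,2)],True,(0,0,255) if i else (0,255,0),1)
    ct=x[:2]
    for k,(sx,sy) in enumerate([(1,1),(-1,1),(-1,-1),(1,-1)]):
        d=R.from_euler('z',x[2]).apply([sx,sy,0])/2**.5*.097
        cc=np.array([*ct,.156])+d
        if n=="top": print(k,cc.round(3),np.hypot(*cc[:2]).round(3))
        u=(proj(n,cc)[0]+.5-[c[0]-65,c[1]-60])*3; cv2.putText(im,str(k),tuple(u.astype(int)),0,.5,(255,0,0),1)
    ims.append(im)
cv2.imwrite('pics/crop1.png',np.hstack(ims))
E
```

```text
Traceback (most recent call last):
  File "h.py", line 7, in ray
    K,e,r=cam(n); d=r@np.linalg.solve(K,[uv[0],uv[1],1]); return e+d*(z-e[2])/d[2]
                    ~^~~~~~~~~~~~~~~~~~~~~~~~~~~~~~~~~~~
ValueError: matmul: Input operand 1 has a mismatch in its core dimension 0, with gufunc signature (n?,k),(k,m?)->(n?,m?) (size 3 is different from 4)
```

```bash
sed -i 's/np.array(c\["rotation"\])$/rot(c["rotation"]).as_matrix()/' h.py
cat > m.py <<'E'
from h import *
arm.get_image("top");mt=mask("tray","top",(246,208));arm.get_image("side"); ms=mask("tray","side",(259,222))
p0=ray("top",(247,208),.156); print(p0)
sh=lambda x,y,w:octo(x,y,w,.132,.156)
for M in({"top":mt},{"side":ms},{"top":mt,"side":ms}):
    f=fit({k:v.astype(float) for k,v in M.items()},sh,(p0[0],p0[1],0)); print("tray",f[0].round(4),round(f[1],3))
mm=mask("mat","top",(354,208)); q=ray("top",(354,208),.006)
fm=fit({"top":mm.astype(float)},lambda x,y,w:octo(x,y,w,.0,.006,.12,.135,.0005),(q[0],q[1],0)); print("mat",fm[0].round(4),fm[1])
x=f[0]
ims=[]
for n,c in(("top",(247,208)),("side",(259,230))):
    im=cv2.imread('pics/%s0.png'%n); im=im[c[1]-60:c[1]+60,c[0]-65:c[0]+65]; im=cv2.resize(im,None,fx=3,fy=3)
    P=(proj(n,sh(*x))+.5-[c[0]-65,c[1]-60])*3
    for i in(0,8): cv2.polylines(im,[P[i:i+8].round().astype(int).reshape(-1,1,2)],True,(0,0,255) if i else (0,255,0),1)
    ct=x[:2]
    for k,(sx,sy) in enumerate([(1,1),(-1,1),(-1,-1),(1,-1)]):
        d=R.from_euler('z',x[2]).apply([sx,sy,0])/2**.5*.097
        cc=np.array([*ct,.156])+d
        if n=="top": print(k,cc.round(3),np.hypot(*cc[:2]).round(3))
        u=(proj(n,cc)[0]+.5-[c[0]-65,c[1]-60])*3; cv2.putText(im,str(k),tuple(u.astype(int)),0,.5,(255,0,0),1)
    ims.append(im)
cv2.imwrite('pics/crop1.png',np.hstack(ims))
E
python3 m.py
```

```text
[0.49255668 0.15638624 0.156     ]
tray [ 0.4979  0.1589 -0.0154] 0.022
tray [ 0.4979  0.1568 -0.0239] 0.025
tray [ 0.498   0.1581 -0.0165] 0.055
mat [ 0.5363 -0.174   0.114 ] 0.02644716885743175
0 [0.568 0.226 0.156] 0.611
1 [0.431 0.228 0.156] 0.487
2 [0.428 0.091 0.156] 0.438
3 [0.565 0.088 0.156] 0.572
```

View pics/crop1.png

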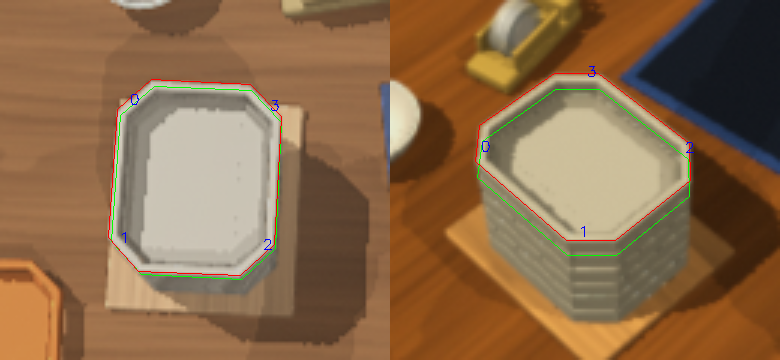

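The crop confirms the off-white top tray at (0.498, 0.158), yaw −1°, with the outlines matching in both views. The mat is at (0.536, −0.174). I'll use corner 3 at (0.565, 0.088), which is closest to the mat side and has its pinch direction near the current jaw heading.

```bash
python3 -m crank '[{"tx":-40,"ty":-44,"tz":-10,"wz":-0.05,"gripper":0.6},{"tx":-80,"ty":-88,"tz":-20,"wz":-0.1,"gripper":0.6},{"tx":-120,"ty":-131,"tz":-40,"wz":-0.15,"gripper":0.6},{"tx":-160,"ty":-175,"tz":-50,"wz":-0.2,"gripper":0.6},{"tx":-200,"ty":-218,"tz":-50,"wz":-0.25,"gripper":0.6},{"tx":-240,"ty":-262,"tz":-50,"wz":-0.3,"gripper":0.6},{"tx":-280,"ty":-305,"tz":-50,"wz":-0.35,"gripper":0.6},{"tx":-300,"ty":-327,"tz":-50,"wz":-0.365,"gripper":0.6}]'
cat > go.py <<'E'
import sys
from h import *
s=arm.sense(); r=rot(s['ee_rot']); m=r.as_matrix()
c,y=np.array([.498,.158]),-.0165
if len(sys.argv)>4: pass
t=np.array(list(map(float,sys.argv[1:4]))); az=np.pi*-.25+y if len(sys.argv)<5 else float(sys.argv[4])
X=np.array([np.cos(az),np.sin(az),0]); Z=np.array([0,0,-1.]); T=np.c_[X,np.cross(Z,X),Z]
print("pos",s['ee_pos'].round(4),"shift mm",((t-s['ee_pos'])@m*1000).round(1),"turn",R.from_matrix(m.T@T).as_rotvec().round(3),"joints",np.round(s['joint_pos'],2),"F",np.round(s['force'],1),"gap",round(s['finger_gap'],4),"t",s['time_s'])
E
python3 go.py .5655 .088 .25
```

```text
pos [ 0.2566 -0.5972  0.2226] shift mm [-507.6 -554.3  -27.5] turn [ 0.    -0.    -0.363] joints [ 1.18  0.32 -0.07  1.45  0.02  1.37 -0.06] F [-0.7 -0.6 -0.5] gap 0.0872 t 1.15invalid input at $[0]: expected keys wx, wy, wz, tx, ty, tz, gripper
```

```bash
python3 -m crank '[{"tx":-40,"ty":-44,"tz":-10,"wx":0,"wy":0,"wz":-0.05,"gripper":0.6},{"tx":-80,"ty":-88,"tz":-20,"wx":0,"wy":0,"wz":-0.1,"gripper":0.6},{"tx":-120,"ty":-131,"tz":-40,"wx":0,"wy":0,"wz":-0.15,"gripper":0.6},{"tx":-160,"ty":-175,"tz":-50,"wx":0,"wy":0,"wz":-0.2,"gripper":0.6},{"tx":-200,"ty":-218,"tz":-50,"wx":0,"wy":0,"wz":-0.25,"gripper":0.6},{"tx":-240,"ty":-262,"tz":-50,"wx":0,"wy":0,"wz":-0.3,"gripper":0.6},{"tx":-280,"ty":-305,"tz":-50,"wx":0,"wy":0,"wz":-0.35,"gripper":0.6},{"tx":-300,"ty":-327,"tz":-50,"wx":0,"wy":0,"wz":-0.363,"gripper":0.6}]'
python3 go.py .5655 .088 .25
```

```text
time_s: 2.15
ee_pos: [0.4399, -0.1888, 0.2731]
ee_rot: [-0.0, 0.922, -0.388, 0.001]
force: [1.1, -0.4, -0.8]
finger_gap: 0.0521
pos [ 0.4399 -0.1888  0.2731] shift mm [-110.1 -283.3   23.1] turn [-0.001 -0.001  0.005] joints [ 0.8  -0.05 -0.43  1.77 -0.02  1.42 -0.42] F [ 1.1 -0.4 -0.8] gap 0.0521 t 2.15
```

```bash
python3 -m crank '[{"tx":-18,"ty":-47,"tz":0,"wx":0,"wy":0,"wz":0,"gripper":0.6},{"tx":-37,"ty":-94,"tz":0,"wx":0,"wy":0,"wz":0,"gripper":0.6},{"tx":-55,"ty":-142,"tz":0,"wx":0,"wy":0,"wz":0,"gripper":0.6},{"tx":-74,"ty":-190,"tz":5,"wx":0,"wy":0,"wz":0,"gripper":0.6},{"tx":-92,"ty":-238,"tz":10,"wx":0,"wy":0,"wz":0,"gripper":0.6},{"tx":-110,"ty":-283,"tz":20,"wx":0,"wy":0,"wz":0.005,"gripper":0.6},{"tx":-110,"ty":-283,"tz":23,"wx":0,"wy":0,"wz":0.005,"gripper":0.6},{"tx":-110,"ty":-283,"tz":23,"wx":0,"wy":0,"wz":0.005,"gripper":0.6}]'
python3 go.py .5655 .088 .25
python3 -m crank '[{"tx":0,"ty":0,"tz":-10,"wx":0,"wy":0.15,"wz":0,"gripper":0.6},{"tx":-10,"ty":0,"tz":-20,"wx":0,"wy":0.3,"wz":0,"gripper":0.6},{"tx":-14,"ty":0,"tz":-30,"wx":0,"wy":0.4,"wz":0,"gripper":0.6},{"tx":-14,"ty":0,"tz":-30,"wx":0,"wy":0.4,"wz":0,"gripper":0.6}]'
python3 go.py .5655 .088 .25
```

```text
time_s: 3.15
ee_pos: [0.5651, 0.087, 0.2497]
ee_rot: [0.0, 0.921, -0.39, 0.0]
force: [0.2, -0.1, 0.8]
finger_gap: 0.0524
pos [0.5651 0.087  0.2497] shift mm [-0.4 -1.  -0.3] turn [ 0.001 -0.001  0.   ] joints [ 0.44  0.21 -0.73  1.59  0.14  1.4  -1.11] F [ 0.2 -0.1  0.8] gap 0.0524 t 3.15
time_s: 3.65
ee_pos: [0.5545, 0.0979, 0.2811]
ee_rot: [0.078, 0.903, -0.381, 0.184]
force: [0.6, 0.0, 0.3]
finger_gap: 0.0524
pos [0.5545 0.0979 0.2811] shift mm [ 1.4 -1.  34.4] turn [-0.    -0.403  0.002] joints [ 0.33  0.01 -0.79  1.75  0.41  1.28 -1.37] F [0.6 0.  0.3] gap 0.0524 t 3.65
```

Tilt is feasible. Next: level out, lower to just above the rim, and look.

```bash
python3 -m crank '[{"tx":0,"ty":0,"tz":0,"wx":0,"wy":-0.15,"wz":0,"gripper":0.5},{"tx":0,"ty":0,"tz":15,"wx":0,"wy":-0.3,"wz":0,"gripper":0.5},{"tx":1,"ty":-1,"tz":34,"wx":0,"wy":-0.403,"wz":0,"gripper":0.5},{"tx":30,"ty":-1,"tz":105,"wx":0,"wy":-0.403,"wz":0.0,"gripper":0.5},{"tx":37,"ty":-1,"tz":107,"wx":0,"wy":-0.403,"wz":0.0,"gripper":0.5},{"tx":37,"ty":-1,"tz":107,"wx":0,"wy":-0.403,"wz":0.0,"gripper":0.5}]'
python3 go.py .5655 .088 .135
cat > look.py <<'E'
from h import *
import sys
ims=[];c={"top":(265,200),"side":(268,190)}
for n in("top","side"):
    im=np.ascontiguousarray(arm.get_image(n)[:,:,::-1]);u=c[n];im=cv2.resize(im[u[1]-60:u[1]+60,u[0]-65:u[0]+65],None,fx=3,fy=3,interpolation=cv2.INTER_CUBIC);ims.append(im)
cv2.imwrite('pics/'+sys.argv[1],np.hstack(ims))
E
python3 look.py l1.png
```

```text
time_s: 4.4
ee_pos: [0.6084, 0.0414, 0.1961]
ee_rot: [0.0, 0.92, -0.391, -0.001]
force: [-0.6, 1.0, 0.6]
finger_gap: 0.0436
pos [0.6084 0.0414 0.1961] shift mm [-63.2  -1.5  61.3] turn [ 0.001  0.002 -0.002] joints [ 0.44  0.32 -0.67  1.57  0.2   1.32 -1.06] F [-0.6  1.   0.6] gap 0.0436 t 4.4
```

View pics/l1.png

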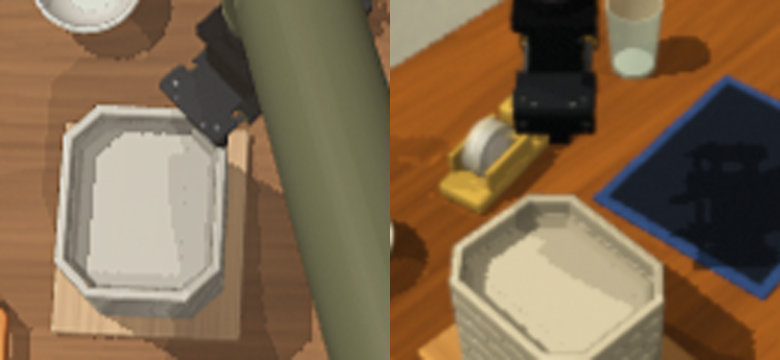

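The gripper is outboard of corner 3 because I misjudged the tilted axes. It has touched nothing and the stack is undisturbed. Moving above the corner, then down.

```bash
python3 -m crank '[{"tx":-40,"ty":-1.5,"tz":0,"wx":0,"wy":0,"wz":0,"gripper":0.5},{"tx":-63,"ty":-1.5,"tz":0,"wx":0,"wy":0,"wz":0,"gripper":0.5},{"tx":-63,"ty":-1.5,"tz":0,"wx":0,"wy":0,"wz":0,"gripper":0.5},{"tx":-63,"ty":-1.5,"tz":20,"wx":0,"wy":0,"wz":0,"gripper":0.5},{"tx":-63,"ty":-1.5,"tz":40,"wx":0,"wy":0,"wz":0,"gripper":0.5},{"tx":-63,"ty":-1.5,"tz":55,"wx":0,"wy":0,"wz":0,"gripper":0.5},{"tx":-63,"ty":-1.5,"tz":61,"wx":0,"wy":0,"wz":0,"gripper":0.5},{"tx":-63,"ty":-1.5,"tz":61,"wx":0,"wy":0,"wz":0,"gripper":0.5}]'
python3 go.py .5655 .088 .135
python3 look.py l2.png
```

```text
time_s: 5.5
ee_pos: [0.5654, 0.0914, 0.1369]
ee_rot: [-0.001, 0.921, -0.389, -0.0]
force: [0.2, 0.7, 0.7]
finger_gap: 0.0437
pos [0.5654 0.0914 0.1369] shift mm [2.5 2.3 1.9] turn [-0.001  0.001  0.003] joints [ 0.4   0.29 -0.7   1.74  0.2   1.19 -1.16] F [0.2 0.7 0.7] gap 0.0437 t 5.5
```

View pics/l2.png

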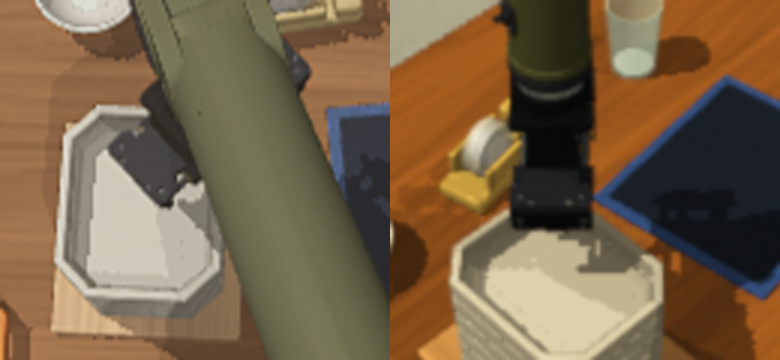

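The gripper straddles corner 3, centred at about (560,225) in the side crop, with no contact force. Centring the last 2 mm and closing.

```bash
python3 -m crank '[{"tx":2.5,"ty":2,"tz":1.5,"wx":0,"wy":0,"wz":0,"gripper":0.4},{"tx":2.5,"ty":2,"tz":1.5,"wx":0,"wy":0,"wz":0,"gripper":0.25},{"tx":2.5,"ty":2,"tz":1.5,"wx":0,"wy":0,"wz":0,"gripper":0},{"tx":2.5,"ty":2,"tz":1.5,"wx":0,"wy":0,"wz":0,"gripper":0},{"tx":2.5,"ty":2,"tz":1.5,"wx":0,"wy":0,"wz":0,"gripper":0},{"tx":2.5,"ty":2,"tz":1.5,"wx":0,"wy":0,"wz":0,"gripper":0}]'
python3 go.py .5655 .088 .135
```

```text
time_s: 6.35
ee_pos: [0.5662, 0.0888, 0.1366]
ee_rot: [-0.001, 0.921, -0.389, 0.001]
force: [-1.2, 0.6, 0.8]
finger_gap: 0.009
pos [0.5662 0.0888 0.1366] shift mm [0.1 1.  1.6] turn [-0.003 -0.     0.003] joints [ 0.4   0.29 -0.7   1.74  0.2   1.19 -1.15] F [-1.2  0.6  0.8] gap 0.009 t 6.35
```

```bash
python3 -m crank '[{"tx":0,"ty":0,"tz":-4,"wx":0,"wy":0.02,"wz":0,"gripper":0},{"tx":-0.3,"ty":0,"tz":-8,"wx":0,"wy":0.04,"wz":0,"gripper":0},{"tx":-0.5,"ty":0,"tz":-12,"wx":0,"wy":0.06,"wz":0,"gripper":0},{"tx":-0.9,"ty":0,"tz":-16,"wx":0,"wy":0.08,"wz":0,"gripper":0},{"tx":-1.3,"ty":0,"tz":-20,"wx":0,"wy":0.1,"wz":0,"gripper":0},{"tx":-1.8,"ty":0,"tz":-24,"wx":0,"wy":0.12,"wz":0,"gripper":0},{"tx":-1.8,"ty":0,"tz":-24,"wx":0,"wy":0.12,"wz":0,"gripper":0},{"tx":-1.8,"ty":0,"tz":-24,"wx":0,"wy":0.12,"wz":0,"gripper":0}]'
python3 go.py .5655 .088 .135;python3 look.py l3.png
```

```text
time_s: 7.35
ee_pos: [0.5649, 0.0899, 0.1605]
ee_rot: [0.022, 0.92, -0.388, 0.056]
force: [0.6, -0.0, -0.6]
finger_gap: 0.0087
pos [0.5649 0.0899 0.1605] shift mm [-1.3  1.  25.6] turn [-0.003 -0.12   0.003] joints [ 0.36  0.21 -0.71  1.77  0.26  1.17 -1.23] F [ 0.6 -0.  -0.6] gap 0.0087 t 7.35
```

View pics/l3.png

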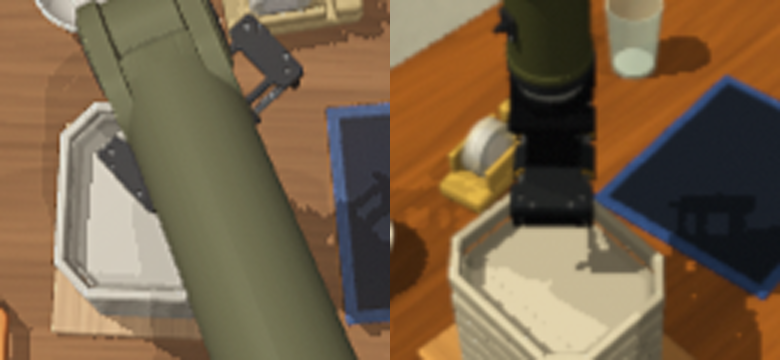

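The tray corner follows the gripper with its far corner seated and the stack in place. Continuing the turn about the pivot.

```bash
python3 -m crank '[{"tx":0,"ty":0,"tz":-6,"wx":0,"wy":0.03,"wz":0,"gripper":0},{"tx":0,"ty":0,"tz":-6,"wx":0,"wy":0.03,"wz":0,"gripper":0},{"tx":-0.7,"ty":0,"tz":-14,"wx":0,"wy":0.07,"wz":0,"gripper":0},{"tx":-1.3,"ty":0,"tz":-20,"wx":0,"wy":0.1,"wz":0,"gripper":0},{"tx":-2.7,"ty":0,"tz":-30,"wx":0,"wy":0.15,"wz":0,"gripper":0},{"tx":-4.5,"ty":0,"tz":-39,"wx":0,"wy":0.2,"wz":0,"gripper":0},{"tx":-7,"ty":0,"tz":-49,"wx":0,"wy":0.25,"wz":0,"gripper":0},{"tx":-8.5,"ty":0,"tz":-55,"wx":0,"wy":0.28,"wz":0,"gripper":0}]'
python3 go.py .5655 .088 .135;python3 look.py l4.png
```

```text
time_s: 8.45
ee_pos: [0.5539, 0.1016, 0.2148]
ee_rot: [0.076, 0.903, -0.381, 0.185]
force: [0.4, 0.8, -1.8]
finger_gap: 0.0088
pos [0.5539 0.1016 0.2148] shift mm [-14.8   1.5  80.4] turn [-0.004 -0.402  0.004] joints [ 0.26  0.06 -0.75  1.85  0.46  1.17 -1.45] F [ 0.4  0.8 -1.8] gap 0.0088 t 8.45
```

View pics/l4.png

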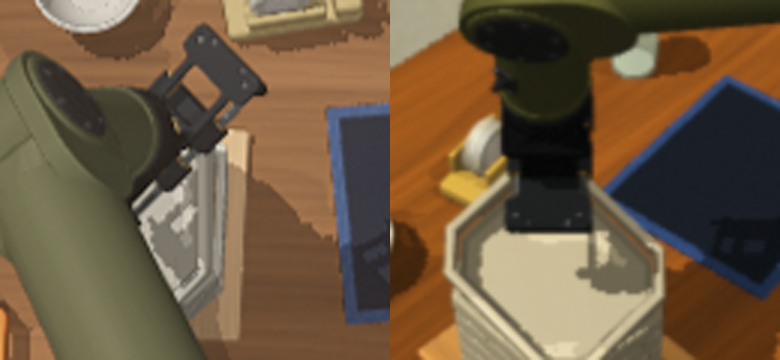

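```bash
python3 -m crank '[{"tx":4,"ty":0,"tz":-9,"wx":0,"wy":0,"wz":0,"gripper":0},{"tx":10,"ty":0,"tz":-23,"wx":0,"wy":0,"wz":0,"gripper":0},{"tx":18,"ty":0,"tz":-41,"wx":0,"wy":0,"wz":0,"gripper":0},{"tx":26,"ty":0,"tz":-60,"wx":0,"wy":0,"wz":0,"gripper":0},{"tx":34,"ty":0,"tz":-79,"wx":0,"wy":0,"wz":0,"gripper":0},{"tx":40,"ty":0,"tz":-94,"wx":0,"wy":0,"wz":0,"gripper":0},{"tx":40,"ty":0,"tz":-94,"wx":0,"wy":0,"wz":0,"gripper":0}]'
python3 go.py .5655 .088 .3 ;python3 -c "
from h import *
for n in('top','side'):save(n,n+'5.png')
cv2.imwrite('pics/five.png',np.hstack([cv2.resize(cv2.imread('pics/%s5.png'%n)[60:320],(400,186)) for n in('top','side')]))"
```

```text
time_s: 9.43
ee_pos: [0.5544, 0.1021, 0.3185]
ee_rot: [0.075, 0.903, -0.381, 0.185]
force: [-0.0, 0.4, -2.6]
finger_gap: 0.009
pos [0.5544 0.1021 0.3185] shift mm [ 9.2  2.  24. ] turn [-0.007 -0.402  0.004] joints [ 0.28 -0.01 -0.74  1.69  0.38  1.34 -1.33] F [-0.   0.4 -2.6] gap 0.009 t 9.425
```

View pics/side5.png

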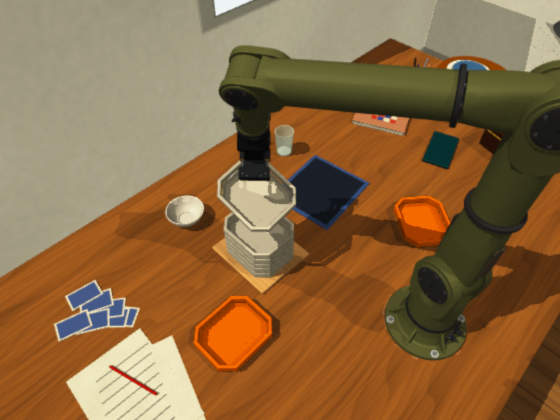

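Side view: only the top tray hangs from the gripper, at (257,195), tilted. The remaining stack stands at (260,250). Now levelling and carrying.

```bash
python3 -m crank '[{"tx":3,"ty":0,"tz":8,"wx":0,"wy":-0.1,"wz":0,"gripper":0},{"tx":6,"ty":0,"tz":12,"wx":0,"wy":-0.2,"wz":0,"gripper":0},{"tx":9,"ty":0,"tz":15,"wx":0,"wy":-0.3,"wz":0,"gripper":0},{"tx":9,"ty":0,"tz":20,"wx":-0.004,"wy":-0.4,"wz":0,"gripper":0},{"tx":9,"ty":0,"tz":20,"wx":-0.004,"wy":-0.402,"wz":0,"gripper":0}]'
python3 go.py .6035 -.2437 .26
```

```text
time_s: 10.15
ee_pos: [0.5654, 0.0872, 0.2991]
ee_rot: [0.001, 0.921, -0.39, -0.002]
force: [0.1, -0.9, -1.9]
finger_gap: 0.0087
pos [0.5654 0.0872 0.2991] shift mm [264.4 202.5  39.1] turn [ 0.004  0.003 -0.   ] joints [ 0.37  0.18 -0.66  1.51  0.11  1.5  -1.09] F [ 0.1 -0.9 -1.9] gap 0.0087 t 10.15
```

```bash
python3 -m crank '[{"tx":20,"ty":15,"tz":0,"wx":0,"wy":0,"wz":0,"gripper":0},{"tx":55,"ty":42,"tz":0,"wx":0,"wy":0,"wz":0,"gripper":0},{"tx":90,"ty":69,"tz":0,"wx":0,"wy":0,"wz":0,"gripper":0},{"tx":125,"ty":96,"tz":0,"wx":0,"wy":0,"wz":0,"gripper":0},{"tx":160,"ty":123,"tz":0,"wx":0,"wy":0,"wz":0,"gripper":0},{"tx":195,"ty":150,"tz":5,"wx":0,"wy":0,"wz":0,"gripper":0},{"tx":230,"ty":176,"tz":10,"wx":0,"wy":0,"wz":0,"gripper":0},{"tx":255,"ty":195,"tz":20,"wx":0,"wy":0,"wz":0,"gripper":0}]'
python3 go.py .6035 -.2437 .1225
```

```text
time_s: 11.15
ee_pos: [0.6025, -0.2329, 0.279]
ee_rot: [0.002, 0.921, -0.39, -0.002]
force: [0.7, 0.3, -1.5]
finger_gap: 0.0088
pos [ 0.6025 -0.2329  0.279 ] shift mm [  8.7   6.  156.5] turn [ 0.005  0.001 -0.   ] joints [ 0.68  0.33 -0.47  1.36  0.15  1.49 -0.58] F [ 0.7  0.3 -1.5] gap 0.0088 t 11.15
```

```bash
python3 -m crank '[{"tx":9,"ty":6,"tz":20,"wx":0,"wy":0,"wz":0,"gripper":0},{"tx":9,"ty":6,"tz":50,"wx":0,"wy":0,"wz":0,"gripper":0},{"tx":9,"ty":6,"tz":80,"wx":0,"wy":0,"wz":0,"gripper":0},{"tx":9,"ty":6,"tz":110,"wx":0,"wy":0,"wz":0,"gripper":0},{"tx":9,"ty":6,"tz":135,"wx":0,"wy":0,"wz":0,"gripper":0},{"tx":9,"ty":6,"tz":150,"wx":0,"wy":0,"wz":0,"gripper":0},{"tx":9,"ty":6,"tz":155,"wx":0.004,"wy":0,"wz":0,"gripper":0},{"tx":9,"ty":6,"tz":155,"wx":0.004,"wy":0,"wz":0,"gripper":0}]'
python3 go.py .6035 -.2437 .1225
cat > chk.py <<'E'
from h import *
s=arm.sense();m=rot(s['ee_rot']).as_matrix();p=s['ee_pos']
for n in("top","side"):
    im=save(n,n+'6.png');im=np.ascontiguousarray(im[:,:,::-1])
    d=m[:,0];d=d/np.linalg.norm(d);c=p-.097*d
    az=np.arctan2(d[1],d[0])+np.pi/4
    P=octo(c[0],c[1],az,p[2]-.0035,p[2]+.0195)
    for i in(0,8): cv2.polylines(im,[proj(n,P)[i:i+8].round().astype(int).reshape(-1,1,2)],True,(0,0,255) if i else (0,255,0),1)
    cv2.imwrite('pics/%s6o.png'%n,im)
a=cv2.imread('pics/top6o.png')[90:350,190:450];b=cv2.imread('pics/side6o.png')[90:350,190:450]
cv2.imwrite('pics/six.png',cv2.resize(np.hstack([a,b]),None,fx=1.5,fy=1.5))
E
python3 chk.py
```

```text
time_s: 12.15
ee_pos: [0.604, -0.2436, 0.1244]
ee_rot: [0.0, 0.921, -0.39, -0.0]
force: [-0.3, 0.1, -1.2]
finger_gap: 0.009
pos [ 0.604  -0.2436  0.1244] shift mm [-0.3  0.4  1.9] turn [0.001 0.001 0.   ] joints [ 0.69  0.42 -0.45  1.55  0.19  1.21 -0.59] F [-0.3  0.1 -1.2] gap 0.009 t 12.15
```

View pics/six.png

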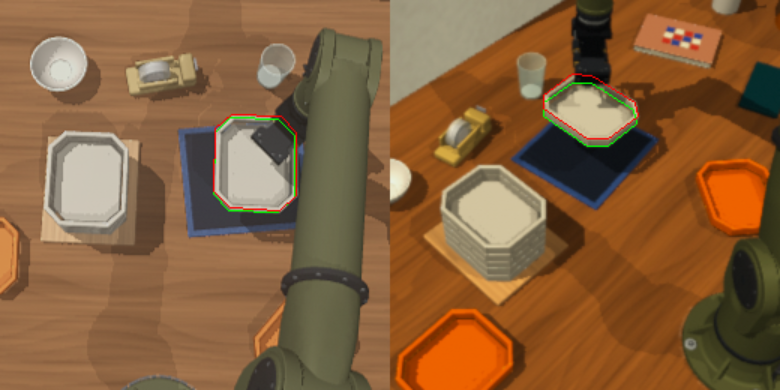

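The measured tray outline coincides with the predicted level pose at (0.536, −0.174) in both views. The stack, bowl, glass and dispenser are all in place. Settling, then handing in.

```bash
python3 -m crank '[{"tx":0,"ty":0,"tz":0,"wx":0,"wy":0,"wz":0,"gripper":0},{"tx":0,"ty":0,"tz":0,"wx":0,"wy":0,"wz":0,"gripper":0},{"tx":0,"ty":0,"tz":0,"wx":0,"wy":0,"wz":0,"gripper":0}]'
python3 -c "
from h import *
arm.get_image('side')
L=arm.boxes_of('stack','side');print([(np.round(b['location']),b['confidence']) for b in L], np.abs(arm.sense()['joint_velocities']).max())
print(arm.finish_job())"
```

```text
time_s: 12.62
ee_pos: [0.6046, -0.2441, 0.1255]
ee_rot: [0.0, 0.921, -0.39, 0.0]
force: [0.1, 0.2, -2.1]
finger_gap: 0.0086
[(array([259., 245.]), 0.78)] 0.002363429292129694
the job is handed in; nothing more can be done
None
```

I peeled the top tray off the stack by corner 3, carried it over the mat and handed the job in while still holding it there.

**Peel:** I pinched the rim at corner 3 and turned the tray about the opposite corner to about 0.4 rad. I paused at about 0.12 and 0.15 rad, then lifted it clear. The pictures show only one tray came away. The corner heights during the peel come from the tool's motion, because I did not measure them directly. The tray outline later matched the gripper in both views, so I saw no sign of slip.

**Final hold (12.6 s on the robot's clock):**
- **Position:** the tray is centred at about (0.537, −0.174), against (0.536, −0.174) for the mat. It is level, with its base about 103 mm above the mat.
- **Grip:** the finger gap is 8.6–9 mm, which is the rim's thickness. The measured load of 1.2–2.1 N fits the tray's weight of about 1.6 N, and the arm was at rest.
- **Surroundings:** in the last pictures the stack, bowl, glass and tape dispenser looked undisturbed. I did not fit the stack's final pose to a number.

**One slip:** while approaching, I misjudged the tilted tool axes and ended about 63 mm outboard of the corner. Nothing was touched, and I corrected it before the grasp.

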